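# Index a limb cast for the next scan and press the capture key

### The arm

A 6-joint arm with a two-finger parallel gripper is mounted at the origin on a cart in front of the work surface, level with it; the furniture and walls round the work are solid. World frame = base frame: x ahead of the robot, y to its left, z up, the work surface at z = 0. Lengths are in m, angles in rad, forces in N, time in s.
With the tool pointing down it reaches from about 0.275 to 0.75 m from the base axis. Payload 10.2 kg.
Tool frame: the origin (TCP) lies midway between the tips of the shut fingers; the grasp point (between the pads) lies 19 mm behind it; z points along the fingers, y is the line along which they close (so a half turn about z gives the same grasp; the last joint's range is limited). The gripper opens to 85 mm and grips with 20 to 120 N. Pads are 22 mm wide; open, the fingers measure 114 mm over their backs; the gripper's body (76 mm by 85 mm) begins 54 mm behind the grasp point. The pads swing forward as they close: fully open they stand 13 mm farther back than shut.
Start: joints at [1.1, 0.313, 1.498, -0, 1.331, -0.223], TCP at [0.129, 0.509, 0.231] pointing down, gripper open.
Joint ranges: [-2.94, 2.94], [-0.97, 2.17], [0.19, 2.56], [-1.23, 4.37], [0.02, 3.11], [-2.88, 2.88]. Speed limits (rad/s): [2.39, 2.39, 3.01, 3.14, 3.14, 3.14].

### API

Orientations are given as a rotation vector (axis times angle).
In Python, from cell import env gives the robot as it stands.
- The arm moves only by the tool step_arm, never from a script. Its argument "targets" is a list of rows, each a list of 3 entries, a list of its own where there are three numbers: the shift along the world's x, y, z in m, then the turn, a rotation vector about the world's x, y, z in degrees, then the finger opening in m, from 0 to 0.0854. In form: [[[dx, dy, dz], [wx, wy, wz], jaw], ...]. A call has 1 to 10 rows; each row shifts and turns the commanded pose from where the row before left it; what a row does not reach is not made up. A row lasts 1/10 s, in which the tool goes at most 50 mm and 8.59 degrees, less where a joint would pass 70% of its speed; a pose out of reach is approached as far as the arm can. A call with a gripper value outside its range is refused whole. The fingers move at their own pace and stop on an object; "force" is the grip in N (left out, the last holds). Time passes only in rows, so rows that do not move let the fingers close. It gives the time, the measured TCP pose, the force, the opening and the grip force at its end, in the units of the state.
- env.sense(): the state, without advancing time (a new reading comes with each control period).
- env.read_camera(name): name is "side" or "top"; returns a dict with "img" (384x512x3 uint8, red, green, blue), "K" (3x3 intrinsics, pixels), "rvec" (rotation vector, rad) and "tvec" (3), from world to camera coordinates, as OpenCV has them. Camera axes: x right, y down, z forward; pixel columns grow to the right and rows downward; lengths in m; the calibration is good to about 2 mm. A picture is of the moment at which its call begins. There is no depth.
- env.job_done(): hands the job in; it is judged then, once.
The state is a dict: "clock": time; "qpos": joint angles; "qd": joint speeds; "joint_torque": joint torques, N m; "eef_pos": TCP position; "eef_rot": TCP orientation; "wrist_force": force on the tool from outside, world axes, zero at the start; "moment": the same for the moment, N m; "opening": finger opening in m; "grip_force": force on a finger pad.
Only numpy, scipy, OpenCV 4.12 (cv2) and the standard library are available. Lean on these libraries where they do the work, as an engineer would, in place of code of your own. Each camera call takes 0.05 s, during which the arm holds its last target. There are 200 camera calls.

### The job

The limb cast on the scanning turntable is due for its next view: push the turntable's red-topped post a quarter turn counter-clockwise (seen from above), so that it clicks in at the green mark and no farther, and leave it there. Then press the green membrane key with the closed fingertips, with about 8 N and never as much as 20 N, hold it for about half a second to take the scan, and let go. Do not press the green key before the turntable is in its place, do not press the red key at all, and leave the other things on the bench where they are.

Things in the scene. Friction and masses are not known exactly. Their poses are not given: they have to be found in the camera images.
- turntable (a joint): turning angle of the turntable, rad, positive counter-clockwise seen from above. A ball detent clicks in at 0 and at pi/2: about 2 N at the post to leave or pass a click, light friction and no coasting between. Starts clicked in at 0, target pi/2; let go within 0.05 rad of pi/2 it settles into the click. It can be pushed past, to an end stop at 2.1.
- table_axis (a point): point on the turntable's vertical axis, at the top of its aluminium disc (230 mm wide), 44 mm above the bench; the grey base under it is 250 mm wide. A white and tan limb cast, 198 x 79 x 74 mm, is fixed lying across the disc, at right angles to the direction of the post; its top is 118 mm above the bench, its side 40 mm from the axis.
- post_top (a point): top centre of the turntable's upright post, 136 mm above the bench, 100 mm from the axis; turns with the table. Red cap 22 mm in diameter, 14 mm high, on a steel rod of 16 mm. It starts left on the near side of the table; a quarter turn takes it across the near side to the right. Push it on its side with the closed fingers, tangentially.
- green_mark (a point): where post_top is when the table stands at the target click; the green mark itself is on the base's rim below, just outside the disc
- scan_base: fixed base of the turntable, origin under its axis on the bench; x axis to the far side. A white scanner head on a column, 245 mm high, 130 mm wide, stands on it 165 mm from the axis at the far side, away from the post's way; beside it a small dark ball-detent housing, 84 mm high, reaches over the disc's rim
- green_key: round green membrane key, 44 mm in diameter, on a fixed white pad 76 x 76 x 24 mm on the right side of the bench; origin at the centre of the key's top, 30 mm above the bench, z up. Gives only 3 mm straight down, 3 N per mm, then is hard; springs back. Counts as pressed at more than 4 N from the fingertips for 0.3 s; 20 N breaks it.
- red_key: the same key in red (erases the scan), on its own equal pad 0.1 to 0.25 m from the green one; red and green may be in either place; do not press
- hammer: claw-less hammer with a wooden handle, 247 mm long, 23 high, lying left of the turntable; origin at the centre of its underside; loose, leave it
- tape_roll: roll of brown tape, 90 mm across, 25 high, lying flat near the middle of the bench; origin at the centre of its underside; loose, leave it
- rivet_tin: low round tin with a green lid, 65 mm across, 27 high, near the middle of the bench; origin at the centre of its underside; loose, leave it
- trim_tool: navy and grey battery trimmer, 143 mm long, 30 high, at the right near the front edge; origin at the centre of its underside; loose, leave it
- knee_joint: long thin steel orthosis joint bar, 200 mm long, 12 high, near the front edge; origin at the centre of its underside; loose, leave it
- marker: black marker pen, 123 mm long, 12 thick, behind the key pads; origin at the centre of its underside; loose, leave it
There are look-alikes about, which are no part of the job. What is shaped like the part that bears green_key but purple or yellow is not meant.

How it is judged:
By the outcome, as a careful person would: the job done as asked, in the order asked, and still so for the second after the job is handed in, with the robot touching nothing.
It also fails if it takes over 64 s, if anything falls off the work surface, if the arm or the gripper's body presses on something with over 40 N, if the wrist force passes 120 N, or if a joint passes its speed limit or range.

## Working session

There is one attempt and no reset: what is moved stays moved. The work goes in short steps, Python scripts to look and compute and a tool call to move; the robot and the scene stay as the last step left them, time stands still between calls to the robot, and variables do not carry over. Pictures are saved under pics/ and viewed, at most 10 in all, crops included, and the job is handed in when it is done.

Besides the shell and the picture viewer there is one more tool, called after "Emit:" as a command line: name --argument value ..., lists and objects as JSON in quotes. step_arm: Moves the arm, as the interface text tells. Its arguments: {"type":"object","properties":{"targets":{"type":"array","items":{"type":"array"}},"force":{"type":"number"}},"required":["targets"]}

```bash
mkdir -p pics
cat > h.py <<'E'
import numpy as np,cv2
from cell import env
def cam(n,fn=None):
    c=env.read_camera(n)
    np.savez('%s.npz'%n,**c)
    if fn: cv2.imwrite('pics/'+fn,c['img'][:,:,::-1])
    return c
def ray(c,u,v,z):
    R=cv2.Rodrigues(np.array(c['rvec'],float))[0];t=np.array(c['tvec'],float).reshape(3)
    d=R.T@np.linalg.solve(c['K'],[u,v,1.]);o=-R.T@t
    return o+d*(z-o[2])/d[2]
E
python3 - <<'E'
from h import *
a=cam('top');b=cam('side')
for n,c in(('top',a),('side',b)):
    cv2.imwrite(f'pics/{n}0.png',cv2.resize(c['img'][:,:,::-1],(800,600),interpolation=cv2.INTER_CUBIC))
s=env.sense();print(s)
E
```

```text
{'clock': 0.1, 'qpos': array([ 1.09960205e+00,  3.13413049e-01,  1.49837463e+00,  2.02911221e-06,
        1.33099386e+00, -2.23375104e-01]), 'qd': array([ 1.05635688e-03, -1.06108652e-03, -2.77086474e-03,  5.68790260e-05,
       -1.30394383e-03, -4.23327127e-05]), 'joint_torque': array([ 1.96971472e-03, -4.12901008e+01, -2.60142320e+01, -1.37153256e-04,
        3.03065935e-03,  5.38395398e-06]), 'eef_pos': array([0.1286677 , 0.50874874, 0.23077749]), 'eef_rot': array([-3.88228540e-01, -3.11710219e+00,  1.75472278e-03]), 'wrist_force': array([-0.76804452, -0.21254935,  0.4685094 ]), 'moment': array([ 0.00783843,  0.01985798, -0.01265999]), 'grip_force': 0.0, 'opening': 0.08533193474727252}
```

View pics/top0.png

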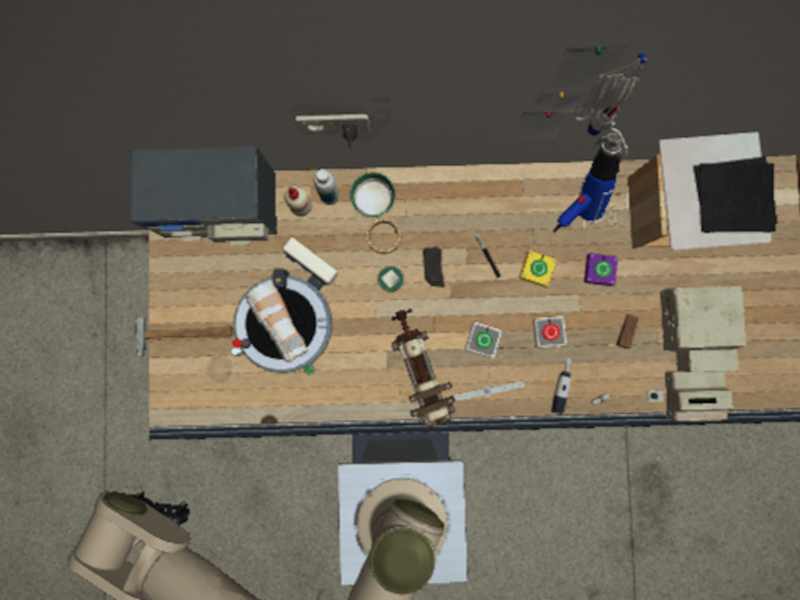

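View pics/side0.png

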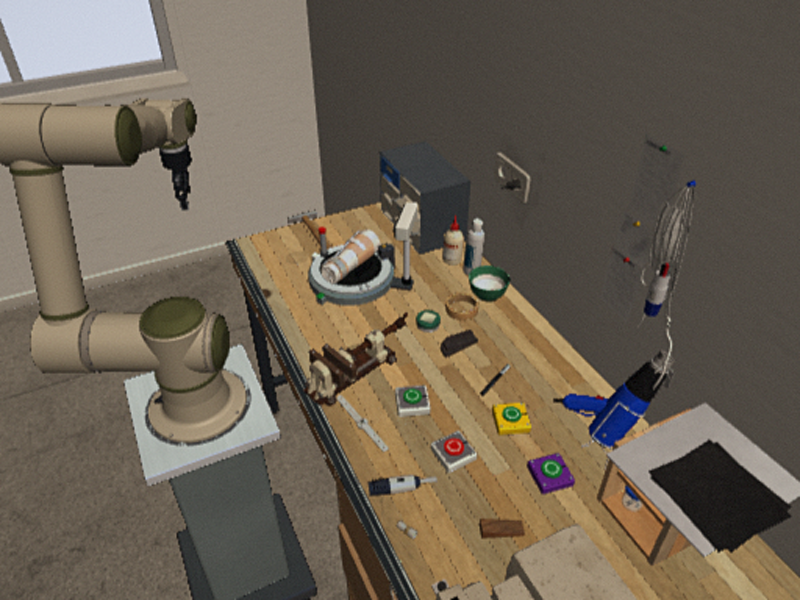

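The top view (800x600) shows the turntable around (283,323), the post's red cap near (237,345), the green mark near (309,369), the green key on the white pad at (484,340) and the red key at (550,331). I'll enlarge these for accuracy.

Run:
```python
from h import *
a=dict(np.load('top.npz'));b=dict(np.load('side.npz'))
A=a['img'][170:250,140:220,::-1];B=b['img'][130:210,185:285,::-1]
A=cv2.resize(A,(400,400),interpolation=cv2.INTER_CUBIC);B=cv2.resize(B,(400,320),interpolation=cv2.INTER_CUBIC)
B=cv2.copyMakeBorder(B,0,80,0,0,cv2.BORDER_CONSTANT)
cv2.imwrite('pics/crop.png',np.hstack([A,B]))
def cen(c,box,f):
    u0,v0,u1,v1=box;h=c['img'][v0:v1,u0:u1].astype(int);m=f(h[...,0],h[...,1],h[...,2])
    v,u=np.nonzero(m);return u.mean()+u0,v.mean()+v0,len(u)
red=lambda r,g,b:(r>130)&(g<70)&(b<70)
grn=lambda r,g,b:(g>r*1.5)&(g>b*1.2)&(g>70)
for nm,c,box,f,z in[('cap top',a,(145,210,165,235),red,.13),('cap side',b,(198,140,215,155),red,.129),
 ('mark',a,(190,228,206,244),grn,.03),('gkey top',a,(298,206,322,230),grn,.03),('gkey side',b,(252,240,276,266),grn,.03),
 ('rkey top',a,(340,200,365,225),red,.03),('rkey side',b,(278,274,304,298),red,.03)]:
    u,v,n=cen(c,box,f);print(nm,round(u,1),round(v,1),n,ray(c,u,v,z).round(4))
for uv in [(234,322),(332,324),(283,275),(283,372),(283,323)]:
    print('rim',ray(a,uv[0]*.64,uv[1]*.64,.03).round(3))
```

```text
cap top 151.4 219.2 24 [0.4623 0.3764 0.13  ]
cap side 205.8 146.5 11 [0.4679 0.3841 0.129 ]
mark 197.2 236.0 23 [0.3925 0.2231 0.03  ]
gkey top 309.5 217.2 86 [ 0.4539 -0.2217  0.03  ]
gkey side 263.8 253.0 84 [ 0.4568 -0.2217  0.03  ]
rkey top 351.9 211.8 54 [ 0.4701 -0.3899  0.03  ]
rkey side 290.6 285.4 82 [ 0.4727 -0.3914  0.03  ]
rim [0.516 0.409 0.03 ]
rim [0.504 0.16  0.03 ]
rim [0.632 0.283 0.03 ]
rim [0.386 0.287 0.03 ]
rim [0.51  0.285 0.03 ]
```

View pics/crop.png

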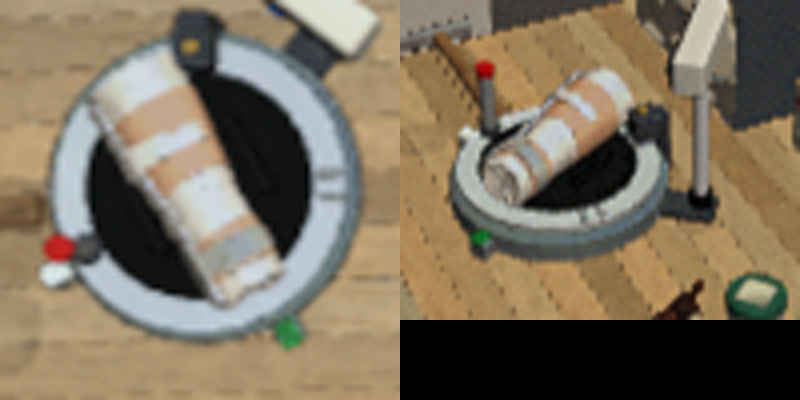

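The crop shows the cap at crop (60,247), the white 0 mark just below it, the green mark at (288,332) and the cast fixed between them, all consistent with an axis at about (0.510, 0.285), the post at about 116.5° and the target at about 206.5°. The two views of the green key agree at (0.455, -0.222). Next I close the fingers and move behind the post, with the tool y axis along the tangent.

Emit:
step_arm --targets '[[[0.02,-0.006,0],[0,0,-3],0],[[0.04,-0.012,0],[0,0,-5],0],[[0.04,-0.012,0],[0,0,-5],0],[[0.04,-0.012,0],[0,0,-5],0],[[0.04,-0.012,0],[0,0,-5],0],[[0.04,-0.012,0],[0,0,-5],0],[[0.04,-0.012,0],[0,0,-5],0],[[0.04,-0.012,0],[0,0,-5],0],[[0.04,-0.012,0],[0,0,-5],0],[[0.036,-0.012,0],[0,0,-6],0]]' --force 40

```text
clock: 1.1
eef_pos: [0.5064, 0.394, 0.2307]
eef_rot: [-1.652, -2.672, 0.001]
wrist_force: [-0.4, 0.1, -0.3]
opening: 0.0001
grip_force: 0.0
```

Emit:
step_arm --targets '[[[0,0,0],[0,0,0],0],[[0,0,0],[0,0,0],0],[[0,0,0],[0,0,0],0]]'

```text
clock: 1.4
eef_pos: [0.504, 0.3954, 0.2312]
eef_rot: [-1.644, -2.677, 0.001]
wrist_force: [-0.8, 0.5, 0.5]
opening: -0.0003
grip_force: 0.0
```

Emit:
step_arm --targets '[[[0,0,-0.02],[0,0,0],0],[[0,0,-0.03],[0,0,0],0],[[0,0,-0.03],[0,0,0],0],[[0,0,-0.025],[0,0,0],0],[[0,0,-0.015],[0,0,0],0],[[0,0,-0.004],[0,0,0],0],[[0,0,0],[0,0,0],0],[[0,0,0],[0,0,0],0]]'

```text
clock: 2.2
eef_pos: [0.5049, 0.3955, 0.1086]
eef_rot: [1.645, 2.676, 0.003]
wrist_force: [-0.3, 1.3, 0.3]
opening: 0.0
grip_force: 0.0
```

Run:
```python
from h import *
c=cam('top');s=cam('side')
A=cv2.resize(c['img'][170:250,140:220,::-1],(400,400),interpolation=cv2.INTER_CUBIC);B=cv2.resize(s['img'][110:190,185:265,::-1],(400,400),interpolation=cv2.INTER_CUBIC)
cv2.imwrite('pics/c2.png',np.hstack([A,B]));print(env.sense()['eef_pos'],env.sense()['wrist_force'])
```

```text
[0.50504817 0.39532214 0.10850458] [-0.06881963  1.1820995  -0.4344736 ]
```

View pics/c2.png

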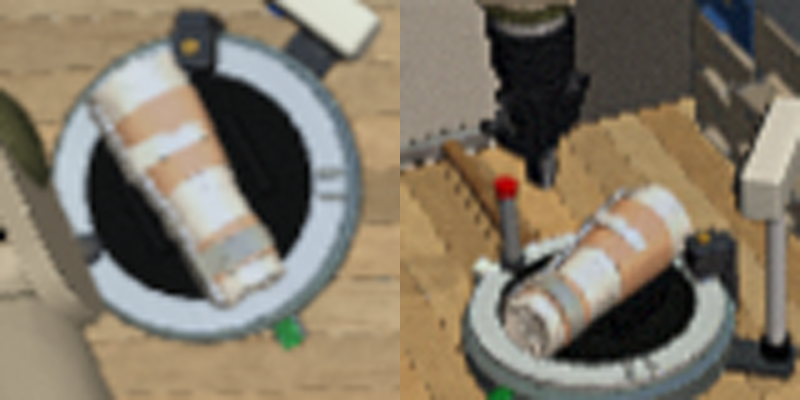

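The top view is partly blocked by the arm. In the side view (right half) the closed fingertip at (545,185) sits just behind the red cap at (507,188), clear of the cast. I'll approach slowly until contact.

Emit:
step_arm --targets '[[[-0.0027,-0.0013,0],[0,0,0],0],[[-0.0027,-0.0013,0],[0,0,0],0],[[-0.0027,-0.0013,0],[0,0,0],0],[[-0.0018,-0.0009,0],[0,0,0],0],[[0,0,0],[0,0,0],0]]'

```text
clock: 2.8
eef_pos: [0.4947, 0.3901, 0.1074]
eef_rot: [-1.646, -2.676, 0.0]
wrist_force: [0.2, -0.2, 0.8]
opening: 0.0
grip_force: 0.0
```

Emit:
step_arm --targets '[[[-0.0018,-0.0009,0],[0,0,0],0],[[-0.0018,-0.0009,0],[0,0,0],0],[[0,0,0],[0,0,0],0]]'

```text
clock: 3.1
eef_pos: [0.4911, 0.3883, 0.1073]
eef_rot: [-1.646, -2.676, 0.0]
wrist_force: [-0.5, -0.2, 0.8]
opening: -0.0001
grip_force: 0.0
```

Emit:
step_arm --targets '[[[-0.0018,-0.0009,0],[0,0,0],0],[[0,0,0],[0,0,0],0]]'

```text
clock: 3.3
eef_pos: [0.4893, 0.3874, 0.1073]
eef_rot: [-1.646, -2.676, 0.0]
wrist_force: [-0.1, 0.2, 0.6]
opening: 0.0002
grip_force: 0.0
```

Emit:
step_arm --targets '[[[-0.0018,-0.0009,0],[0,0,0],0],[[0,0,0],[0,0,0],0]]'

```text
clock: 3.5
eef_pos: [0.4875, 0.3865, 0.1073]
eef_rot: [-1.646, -2.676, 0.0]
wrist_force: [-0.3, 0.5, 0.4]
opening: -0.0002
grip_force: 0.0
```

Emit:
step_arm --targets '[[[-0.0018,-0.0009,0],[0,0,0],0],[[0,0,0],[0,0,0],0]]'

```text
clock: 3.7
eef_pos: [0.4858, 0.3856, 0.1073]
eef_rot: [1.646, 2.676, 0.0]
wrist_force: [0.9, 0.8, 0.3]
opening: 0.0003
grip_force: 0.3
```

Emit:
step_arm --targets '[[[-0.0018,-0.0009,0],[0,0,0],0],[[0,0,0],[0,0,0],0]]'

```text
clock: 3.9
eef_pos: [0.4839, 0.3847, 0.1073]
eef_rot: [-1.646, -2.676, 0.0]
wrist_force: [0.6, 1.0, -0.3]
opening: -0.0004
grip_force: 0.3
```

Emit:
step_arm --targets '[[[-0.0018,-0.0009,0],[0,0,0],0],[[0,0,0],[0,0,0],0]]'

```text
clock: 4.1
eef_pos: [0.482, 0.3837, 0.1073]
eef_rot: [-1.646, -2.676, 0.001]
wrist_force: [0.6, 1.0, 1.0]
opening: -0.0002
grip_force: 0.1
```

Emit:
step_arm --targets '[[[-0.0018,-0.0009,0],[0,0,0],0],[[0,0,0],[0,0,0],0]]'

```text
clock: 4.3
eef_pos: [0.4802, 0.3828, 0.1072]
eef_rot: [-1.646, -2.676, 0.001]
wrist_force: [1.1, 0.5, -0.2]
opening: -0.0002
grip_force: 0.0
```

```bash
cat >> h.py <<'E'
def cap():
    o=[]
    for n,box in(('top',(140,165,225,250)),('side',(185,125,290,215))):
        c=cam(n);u0,v0,u1,v1=box;h=c['img'][v0:v1,u0:u1].astype(int);m=(h[...,0]>130)&(h[...,1]<70)&(h[...,2]<70)
        v,u=np.nonzero(m)
        if len(u):
            p=ray(c,u.mean()+u0,v.mean()+v0,.13);d=p[:2]-[.510,.285]
            print(n,len(u),p.round(4),'ang',np.degrees(np.arctan2(d[1],d[0])).round(1)%360,'r',np.hypot(*d).round(4))
    s=env.sense();print(s['clock'],s['eef_pos'],s['wrist_force'])
E
python3 -c "from h import *;cap()"
```

```text
side 13 [0.461  0.3788 0.13  ] ang 117.6 r 0.1058
4.4 [0.48035466 0.38282871 0.10724994] [ 0.21706226 -0.25197031  0.50764117]
```

The post moved with the fingers: contact was at about (0.487, 0.386), and it has turned about 4°. I'll work out the arc increments from here.

```bash
python3 -c "
import numpy as np
a=np.radians(106.9+2.5*np.arange(36));p=np.c_[np.cos(a),np.sin(a)]*102.2
d=np.diff(p,axis=0)
for i in range(0,35,1):print(i,d[i].round(1),end=';')
"
```

```text
0 [-4.2 -1.4];1 [-4.2 -1.6];2 [-4.1 -1.8];3 [-4.  -1.9];4 [-3.9 -2.1];5 [-3.8 -2.3];6 [-3.7 -2.4];7 [-3.6 -2.6];8 [-3.5 -2.8];9 [-3.4 -2.9];10 [-3.3 -3. ];11 [-3.1 -3.2];12 [-3.  -3.3];13 [-2.8 -3.4];14 [-2.7 -3.6];15 [-2.5 -3.7];16 [-2.4 -3.8];17 [-2.2 -3.9];18 [-2. -4.];19 [-1.8 -4.1];20 [-1.7 -4.1];21 [-1.5 -4.2];22 [-1.3 -4.3];23 [-1.1 -4.3];24 [-0.9 -4.4];25 [-0.7 -4.4];26 [-0.5 -4.4];27 [-0.3 -4.4];28 [-0.1 -4.5];29 [ 0.1 -4.5];30 [ 0.2 -4.5];31 [ 0.4 -4.4];32 [ 0.6 -4.4];33 [ 0.8 -4.4];34 [ 1.  -4.3];
```

Emit:
step_arm --targets '[[[-0.0042,-0.0014,0],[0,0,2.5],0],[[-0.0042,-0.0016,0],[0,0,2.5],0],[[-0.0041,-0.0018,0],[0,0,2.5],0],[[-0.004,-0.0019,0],[0,0,2.5],0],[[-0.0039,-0.0021,0],[0,0,2.5],0],[[-0.0038,-0.0023,0],[0,0,2.5],0],[[-0.0037,-0.0024,0],[0,0,2.5],0],[[-0.0036,-0.0026,0],[0,0,2.5],0],[[-0.0035,-0.0028,0],[0,0,2.5],0],[[-0.0034,-0.0029,0],[0,0,2.5],0]]'

```text
clock: 5.4
eef_pos: [0.4421, 0.3611, 0.1074]
eef_rot: [1.025, 2.969, 0.0]
wrist_force: [1.3, -0.0, -0.5]
opening: 0.0003
grip_force: 0.4
```

Emit:
step_arm --targets '[[[-0.0033,-0.003,0],[0,0,2.5],0],[[-0.0031,-0.0032,0],[0,0,2.5],0],[[-0.003,-0.0033,0],[0,0,2.5],0],[[-0.0028,-0.0034,0],[0,0,2.5],0],[[-0.0027,-0.0036,0],[0,0,2.5],0],[[-0.0025,-0.0037,0],[0,0,2.5],0],[[-0.0024,-0.0038,0],[0,0,2.5],0],[[-0.0022,-0.0039,0],[0,0,2.5],0],[[-0.002,-0.004,0],[0,0,2.5],0],[[-0.0018,-0.0041,0],[0,0,2.5],0]]'

```text
clock: 6.4
eef_pos: [0.4164, 0.3251, 0.1074]
eef_rot: [0.358, 3.121, 0.0]
wrist_force: [0.5, 0.8, 0.7]
opening: 0.0002
grip_force: 0.4
```

```bash
python3 -c "
from h import *;cap()
c=dict(np.load('top.npz'));s=dict(np.load('side.npz'))
A=cv2.resize(c['img'][170:250,140:220,::-1],(400,400),interpolation=cv2.INTER_CUBIC);B=cv2.resize(s['img'][110:190,185:265,::-1],(400,400),interpolation=cv2.INTER_CUBIC)
cv2.imwrite('pics/c3.png',np.hstack([A,B]))"
```

```text
side 14 [0.4162 0.3036 0.13  ] ang 168.8 r 0.0956
6.5 [0.4161618  0.32487346 0.10735845] [ 0.07974701  0.67790002 -0.1353089 ]
```

View pics/c3.png

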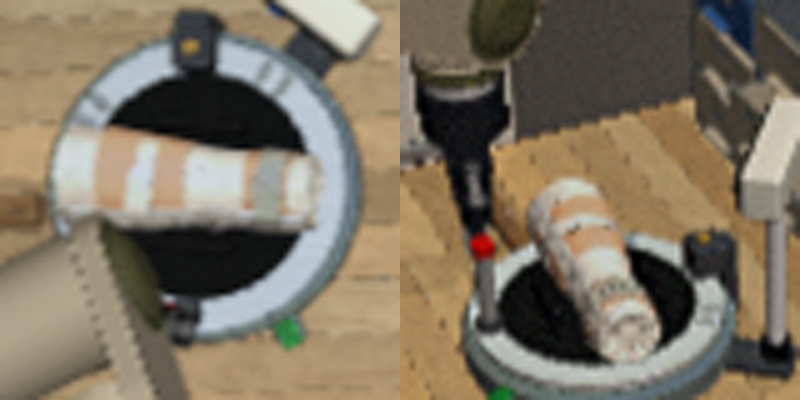

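The table has turned a bit over 50°: the cast now lies level in the top view, and the cap is at (483,245) in the side crop with the finger behind it. Continuing.

Emit:
step_arm --targets '[[[-0.0017,-0.0041,0],[0,0,2.5],0],[[-0.0015,-0.0042,0],[0,0,2.5],0],[[-0.0013,-0.0043,0],[0,0,2.5],0],[[-0.0011,-0.0043,0],[0,0,2.5],0],[[-0.0009,-0.0044,0],[0,0,2.5],0],[[-0.0007,-0.0044,0],[0,0,2.5],0],[[-0.0005,-0.0044,0],[0,0,2.5],0],[[-0.0003,-0.0044,0],[0,0,2.5],0],[[-0.0001,-0.0045,0],[0,0,2.5],0],[[0.0001,-0.0045,0],[0,0,2.5],0]]'

```text
clock: 7.5
eef_pos: [0.4085, 0.2817, 0.1074]
eef_rot: [-0.324, 3.125, 0.0]
wrist_force: [0.9, 1.0, -0.4]
opening: 0.0001
grip_force: 0.4
```

```bash
python3 -c "
from h import *;cap()
c=dict(np.load('top.npz'));s=dict(np.load('side.npz'))
A=cv2.resize(c['img'][170:250,140:220,::-1],(400,400),interpolation=cv2.INTER_CUBIC);B=cv2.resize(s['img'][110:190,185:265,::-1],(400,400),interpolation=cv2.INTER_CUBIC)
cv2.imwrite('pics/c4.png',np.hstack([A,B]))"
```

```text
side 15 [0.4208 0.2612 0.13  ] ang 194.9 r 0.0923
7.6 [0.40838017 0.28150414 0.10735283] [ 0.35054225  1.45779169 -0.29313725]
```

View pics/c4.png

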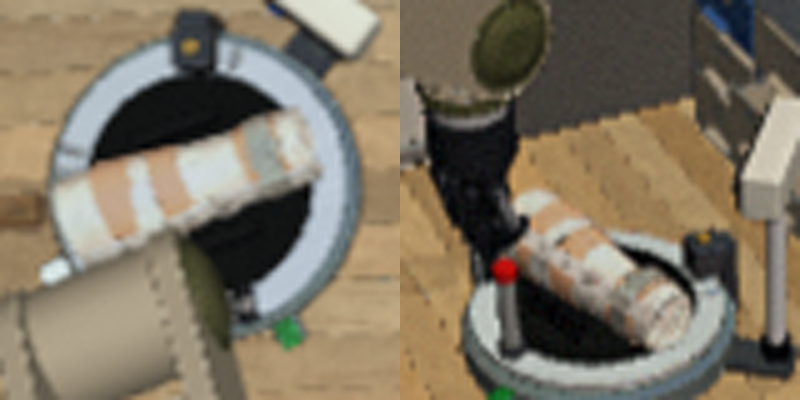

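The post foot is at crop (240,305), close to the green mark at (288,332). The disc's ticks moved from (330,182) to (232,57), about 76–80° in all. Fine steps from here.

Emit:
step_arm --targets '[[[0.0001,-0.0027,0],[0,0,1.5],0],[[0.0002,-0.0027,0],[0,0,1.5],0],[[0.0003,-0.0027,0],[0,0,1.5],0],[[0.0003,-0.0027,0],[0,0,1.5],0],[[0,0,0],[0,0,0],0]]'

```text
clock: 8.1
eef_pos: [0.4092, 0.2709, 0.1073]
eef_rot: [0.483, -3.104, 0.0]
wrist_force: [0.3, -0.2, -0.2]
opening: 0.0002
grip_force: 0.0
```

```bash
python3 -c "
from h import *;cap()"
```

```text
side 16 [0.4249 0.2508 0.13  ] ang 201.9 r 0.0917
8.2 [0.40918725 0.2710482  0.1072884 ] [-0.41344322  0.51094608  0.40010278]
```

Emit:
step_arm --targets '[[[0.0003,-0.0018,0],[0,0,1],0],[[0,0,0],[0,0,0],0]]'

```text
clock: 8.4
eef_pos: [0.4095, 0.269, 0.1073]
eef_rot: [0.513, -3.099, 0.0]
wrist_force: [-0.3, 0.1, -0.4]
opening: 0.0006
grip_force: 0.0
```

```bash
python3 -c "
from h import *;cap()
c=dict(np.load('top.npz'));s=dict(np.load('side.npz'))
A=cv2.resize(c['img'][170:250,140:220,::-1],(400,400),interpolation=cv2.INTER_CUBIC);B=cv2.resize(s['img'][110:190,185:265,::-1],(400,400),interpolation=cv2.INTER_CUBIC)
cv2.imwrite('pics/c5.png',np.hstack([A,B]))"
```

```text
side 14 [0.426  0.2498 0.13  ] ang 202.8 r 0.091
8.5 [0.40946272 0.26906092 0.10728663] [0.12494139 1.10324364 0.22500159]
```

View pics/c5.png

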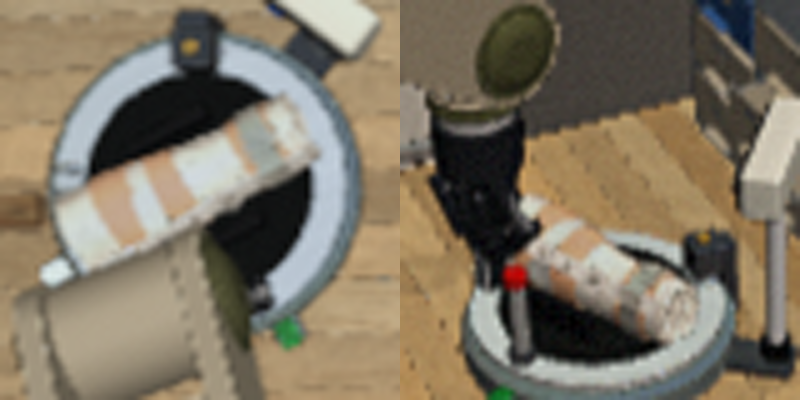

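The contact force has dropped to about 0. The post foot moved from crop (90,247) to (262,295), which is about 90° about the disc centre, and the mark, foot and axis line up. It looks clicked in, so I'll back off, rise and verify.

Emit:
step_arm --targets '[[[-0.001,0.006,0],[0,0,0],0],[[-0.002,0.008,0],[0,0,0],0],[[0,0,0.02],[0,0,0],0],[[0,0,0.03],[0,0,0],0],[[0,0,0.04],[0,0,0],0],[[0,0,0.04],[0,0,0],0],[[0,0,0.02],[0,0,0],0],[[0,-0.02,0],[0,0,0],0],[[0.004,-0.04,0],[0,0,0],0],[[0.004,-0.04,0],[0,0,0],0]]'

```text
clock: 9.5
eef_pos: [0.4141, 0.1828, 0.2574]
eef_rot: [-0.516, 3.099, 0.0]
wrist_force: [0.2, -0.6, -0.5]
opening: 0.0002
grip_force: 0.0
```

Emit:
step_arm --targets '[[[0.004,-0.04,0],[0,0,0],0],[[0.004,-0.04,0],[0,0,0],0],[[0.004,-0.04,0],[0,0,0],0],[[0.004,-0.04,0],[0,0,0],0],[[0.004,-0.04,0],[0,0,0],0],[[0.004,-0.04,0],[0,0,0],0],[[0.004,-0.04,0],[0,0,0],0],[[0.004,-0.04,0],[0,0,0],0],[[0,0,0],[0,0,0],0]]'

```text
clock: 10.4
eef_pos: [0.4468, -0.1401, 0.2569]
eef_rot: [0.507, -3.1, 0.001]
wrist_force: [0.5, 0.2, 0.1]
opening: -0.0001
grip_force: 0.0
```

```bash
python3 -c "
from h import *;cap()
c=dict(np.load('top.npz'));s=dict(np.load('side.npz'))
A=cv2.resize(c['img'][170:250,140:220,::-1],(400,400),interpolation=cv2.INTER_CUBIC);B=cv2.resize(s['img'][110:190,185:265,::-1],(400,400),interpolation=cv2.INTER_CUBIC)
cv2.imwrite('pics/c6.png',np.hstack([A,B]))"
```

```text
top 23 [0.4218 0.2408 0.13  ] ang 206.6 r 0.0986
side 15 [0.4288 0.2449 0.13  ] ang 206.3 r 0.0905
10.5 [ 0.44659623 -0.13677572  0.25709915] [-0.57624106 -0.13884233  0.27860002]
```

View pics/c6.png

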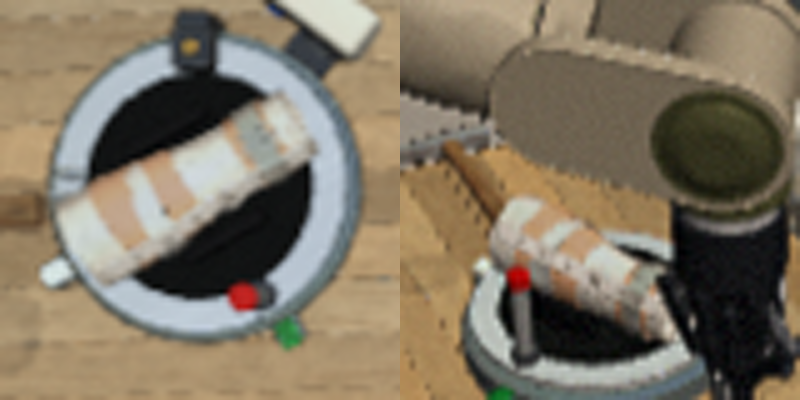

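In the clear view the cap is at crop (243,296). Its top-camera position, (0.4218, 0.2408), gives a chord of 141.5 mm from the start, which is 90.1°, so it is clicked in at the green mark. Next is the green key.

Emit:
step_arm --targets '[[[0.002,-0.02,0],[0,0,0],0],[[0.003,-0.035,0],[0,0,0],0],[[0.003,-0.02,0],[0,0,0],0],[[0,-0.01,-0.01],[0,0,0],0],[[0,0,-0.04],[0,0,0],0],[[0,0,-0.045],[0,0,0],0],[[0,0,-0.045],[0,0,0],0],[[0,0,-0.04],[0,0,0],0],[[0,0,-0.02],[0,0,0],0],[[0,0,0],[0,0,0],0]]'

```text
clock: 11.5
eef_pos: [0.4532, -0.2193, 0.0546]
eef_rot: [0.515, -3.095, -0.007]
wrist_force: [-0.4, 0.3, 0.5]
opening: 0.0001
grip_force: 0.0
```

Emit:
step_arm --targets '[[[0,0,-0.008],[0,0,0],0],[[0,0,-0.004],[0,0,0],0],[[0,0,0],[0,0,0],0],[[0,0,0],[0,0,0],0]]'

```text
clock: 11.9
eef_pos: [0.4548, -0.2221, 0.0459]
eef_rot: [-0.513, 3.099, -0.001]
wrist_force: [0.6, 0.9, -0.5]
opening: -0.0003
grip_force: 0.0
```

Emit:
step_arm --targets '[[[0,0,-0.007],[0,0,0],0],[[0,0,-0.004],[0,0,0],0],[[0,0,-0.002],[0,0,0],0],[[0,0,0],[0,0,0],0],[[0,0,0],[0,0,0],0]]'

```text
clock: 12.4
eef_pos: [0.4545, -0.222, 0.0323]
eef_rot: [0.513, -3.099, 0.0]
wrist_force: [-0.0, 0.2, 0.5]
opening: 0.0001
grip_force: 0.0
```

Emit:
step_arm --targets '[[[0,0,-0.001],[0,0,0],0],[[0,0,-0.001],[0,0,0],0],[[0,0,0],[0,0,0],0]]'

```text
clock: 12.7
eef_pos: [0.4544, -0.2219, 0.0302]
eef_rot: [0.513, -3.099, -0.0]
wrist_force: [0.3, 0.5, 0.8]
opening: 0.0001
grip_force: 0.0
```

Emit:
step_arm --targets '[[[0,0,-0.001],[0,0,0],0],[[0,0,0],[0,0,0],0]]'

```text
clock: 12.9
eef_pos: [0.4545, -0.222, 0.0293]
eef_rot: [-0.513, 3.099, -0.0]
wrist_force: [-0.2, -0.1, 1.8]
opening: 0.0005
grip_force: 1.0
```

Emit:
step_arm --targets '[[[0,0,-0.001],[0,0,0],0],[[0,0,-0.0009],[0,0,0],0],[[0,0,0],[0,0,0],0]]'

```text
clock: 13.2
eef_pos: [0.4546, -0.222, 0.0277]
eef_rot: [-0.513, 3.099, -0.0]
wrist_force: [-1.7, 1.4, 7.6]
opening: 0.0002
grip_force: 3.5
```

Emit:
step_arm --targets '[[[0,0,0],[0,0,0],0],[[0,0,0],[0,0,0],0],[[0,0,0],[0,0,0],0]]'

```text
clock: 13.5
eef_pos: [0.4546, -0.222, 0.0278]
eef_rot: [-0.513, 3.099, -0.0]
wrist_force: [-2.1, 1.5, 6.8]
opening: -0.0002
grip_force: 3.3
```

Emit:
step_arm --targets '[[[0,0,0.004],[0,0,0],0],[[0,0,0.01],[0,0,0],0],[[0,0,0.03],[0,0,0],0],[[0,0,0.04],[0,0,0],0],[[0,0,0.04],[0,0,0],0],[[0,0,0.03],[0,0,0],0],[[0,0,0],[0,0,0],0],[[0,0,0],[0,0,0],0]]'

```text
clock: 14.3
eef_pos: [0.4544, -0.2218, 0.1817]
eef_rot: [-0.513, 3.099, -0.001]
wrist_force: [0.6, 0.1, 0.0]
opening: 0.0003
grip_force: 0.0
```

```bash
python3 -c "from h import *;cap()"
```

```text
top 23 [0.4218 0.2408 0.13  ] ang 206.6 r 0.0986
side 15 [0.4287 0.2471 0.13  ] ang 205.0 r 0.0897
14.4 [ 0.45397971 -0.22156861  0.18035376] [ 0.66064447 -0.35915894 -1.30119416]
```

```bash
python3 -c "from h import *;print(env.job_done())"
```

```text
the job is handed in; nothing more can be done
None
```

The turntable is clicked in at the green mark (measured 90.1°); I then held the green key at about 7 N for roughly half a second and let go, kept clear of the red key, and handed the job in with the arm touching nothing.

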